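# Hang the blue parts tote on the packing bench hook

## Task

The blue tote has to go up on the two-prong hook stand, out of the way of the packing work. First swing its folded wire bail (the carrying handle) fully upright and let go so that it stands by itself while the tote is still on the table; then pick the tote up by the bail and hang it, level and at rest, with the bail lying over both prongs. Leave the grey tote where it stands.

Things in the scene. Friction and masses are not known exactly. Their poses are not given: they have to be found in the camera images.
- blue_tote: The blue open tote, loose, 0.3 to 0.55 kg with its small cartons. Box 100 mm (its x) by 140 mm (its y) by 70 mm high, with a 4 mm thick lip round the rim. Origin: centre of its underside; z up. The bail's hinge axis runs along the tote's y, 60 mm above the origin. The bail is folded towards the tote's -x side, which roughly faces the robot.
- blue_bail (a joint): Hinge of the blue tote's bail, rad. 0 = fully folded (arms 0.15 rad above level, on the -x side, grip 94 mm to -x of the origin and 74 mm above the underside); 1.42 = exactly upright (grip straight above the origin, 155 mm above the underside); stops at 1.47. Light friction (about 0.3 N at the grip) keeps it where it is left. A hanging tote may sway for a second or two after release before it is still. Starts between 0 and 0.2.
- blue_bail_grip (a point): Centre of the bail's black grip sleeve: a cylinder 12 mm thick, 44 mm long, along the tote's y. It is the middle of the bail's straight cross bar (steel wire 6 mm thick, straight for 132 mm); the side arms are 156 mm apart and 95 mm long from hinge to cross bar. Folded, the cross bar sticks out about 40 mm beyond the tote's wall, with free air under it down to the table.
- hook_stand: Fixed stand: dark base plate 190 by 160 by 12 mm, yellow post 22 mm thick and 244 mm high over its top bar, with two steel prongs (10 mm thick) that point to the stand's -x, towards the robot. The prongs lie at y = -45 and +45 mm, 80 mm free between them, run 124 mm out from the post's axis, and their upturned tips are 251 mm high. Origin: on the post's axis, underside of the base; z up.
- hook_seat (a point): Where the centre of the bail's grip comes to lie when the tote hangs: midway between the prongs, 97 mm to -x of the post's axis, 228 mm above the table, axes as the stand's. The low, level part of the prongs spans from 12 mm before to 11 mm beyond it along x; the upturned tips end 27 mm to -x of it and 23 mm above it. The hanging bail lies along the stand's y.
- grey_tote: The grey tote, a bystander of the same shape and size as the blue one, with its own folded bail. Origin: centre of its underside.

How it is judged:
By the outcome, as a careful person would: the job done as asked, in the order asked, and still so for the second after the job is handed in, with the robot touching nothing.
It also fails if it takes over 64 s, if anything falls off the work surface, if the arm or the gripper's body presses on something with over 40 N, if the wrist force passes 120 N, or if a joint passes its speed limit or range.

## Robot

A 6-joint arm with a two-finger parallel gripper is mounted at the origin on the work surface. World frame = base frame: x ahead of the robot, y to its left, z up, the work surface at z = 0. Lengths are in m, angles in rad, forces in N, time in s.
With the tool pointing down it reaches from about 0.375 to 0.975 m from the base axis. Payload 3.8 kg.
Tool frame: the origin (TCP) lies midway between the tips of the shut fingers; the grasp point (between the pads) lies 19 mm behind it; z points along the fingers, y is the line along which they close (so a half turn about z gives the same grasp; the last joint's range is limited). The gripper opens to 88 mm and grips with 3 to 60 N. Pads are 18 mm wide; open, the fingers measure 123 mm over their backs; the gripper's body (75 mm by 187 mm) begins 45 mm behind the grasp point.
Start: joints at [1.268, 0.264, 1.604, -0, 1.274, -0.037], TCP at [0.177, 0.651, 0.239] pointing down, gripper open.
Joint ranges: [-2.63, 2.63], [-0.94, 2.18], [0.31, 2.57], [-1.31, 4.45], [0, 2.66], [-2.55, 2.55]. Speed limits (rad/s): [2.57, 2.57, 3.14, 3.14, 3.14, 3.14].

## Interface

Orientations are given as a rotation vector (axis times angle).
In Python, from cell import manip, inverse_kinematics, cams, order gives the robot as it stands. Calls block until the motion is done:
- manip.move_pose(position, orientation): joint-space move of the TCP to a pose.
- manip.move_linear(position, rate=0.15, rot=None): straight line of the TCP; rot=None keeps the orientation; rate is the mean speed in m/s.
- manip.set_joints(angles): joint-space move.
- manip.set_gripper(opening, force=None): finger opening in m; force is the grip in N (None keeps the last); returns when the fingers have stopped.
- manip.dwell(seconds).
- inverse_kinematics(position, orientation): joint angles nearest the present ones, or None.
- manip.state(): the state.
- cams.capture(name): name is "scene" or "top" or "wrist"; returns a dict with "image" (420x560x3 uint8, blue, green, red), "z_map" (420x560 float32, m along the optical axis (not along the pixel's ray), 0 where there is no reading), "intrinsics" (3x3 intrinsics, pixels), "position" and "orientation" of the camera in the world; the wrist camera has in their place "T_tool_cam" (4x4, takes a point from camera to tool coordinates, whose origin is the TCP and whose axes are the flange's). Camera axes: x right, y down, z forward; pixel columns grow to the right and rows downward; lengths in m; the calibration is good to about 2 mm. A picture is of the moment at which its call begins: read the wrist's pose just before it.
A pose or a line that the arm cannot do raises manip.IKError and nothing moves.
- order.close_job(): hands the job in; it is judged then, once.
The state is a dict: "clock": time; "joint_pos": joint angles; "joint_velocities": joint speeds; "tau": joint torques, N m; "tool_pos": TCP position; "tcp_rot": TCP orientation; "contact_force": force on the tool from outside, world axes, zero at the start; "moment": the same for the moment, N m; "gripper_width": finger opening in m; "grasp_force": force on a finger pad.
Only numpy, scipy, OpenCV 4.12 (cv2) and the standard library are available. Lean on these libraries where they do the work, as an engineer would, in place of code of your own. Each camera call takes 0.05 s, during which the arm holds its last target. There are 200 camera calls.

## Working session

There is one attempt and no reset: what is moved stays moved. The work goes in short steps, each a Python script; the robot and the scene stay as the last script left them, time stands still between calls to the robot, and variables do not carry over. Pictures are saved under pics/ and viewed, at most 10 in all, crops included, and the job is handed in when it is done.

```bash
ls; mkdir -p pics; python3 - <<'E'
from cell import manip, cams
import cv2, numpy as np, pickle
D={}
for n in("scene","top"):
    c=cams.capture(n); D[n]=c; print(n,c['position'],c['orientation'],c['intrinsics'].tolist() if hasattr(c['intrinsics'],'tolist') else c['intrinsics'],(c['z_map']>0).mean())
pickle.dump(D,open('d.pkl','wb'))
cv2.imwrite('pics/top.png',D['top']['image']); cv2.imwrite('pics/scene.png',D['scene']['image'])
print(manip.state())
E
```

```text
pics
scene [1.13733644 0.32910614 0.82402272] [-1.31329494 -2.2618296   0.92042966] [[387.05847757903103, 0.0, 279.61033039197594], [0.0, 387.05847757903103, 209.68494883482273], [0.0, 0.0, 1.0]] 0.9962585034013606
top [4.57936617e-01 2.29284018e-04 1.28604364e+00] [-2.16394502  2.17026602 -0.11605571] [[546.7854201099021, 0.0, 281.45005036105675], [0.0, 546.7854201099021, 203.48733881233366], [0.0, 0.0, 1.0]] 0.9958843537414966
{'clock': 0.1, 'joint_pos': array([ 1.26811233e+00,  2.64668575e-01,  1.60522127e+00,  5.15467453e-06,
        1.27368498e+00, -3.69012974e-02]), 'joint_velocities': array([ 1.54002274e-03, -3.33113493e-03, -3.14781635e-03,  8.26865126e-04,
       -5.51388215e-05,  9.46183726e-06]), 'tau': array([ 7.32891185e-04, -5.03622365e+01, -3.58067644e+01,  7.31338444e-02,
        2.33695371e-02, -6.03472745e-05]), 'tool_pos': array([0.17711157, 0.6506965 , 0.23752745]), 'tcp_rot': array([-4.16219880e-01, -3.11355441e+00,  3.06717712e-03]), 'contact_force': array([0.90258193, 0.23039496, 0.13200842]), 'moment': array([ 0.03584721, -0.00790172,  0.01217482]), 'grasp_force': 0.0, 'gripper_width': 0.08791439885147877}
```

View pics/top.png

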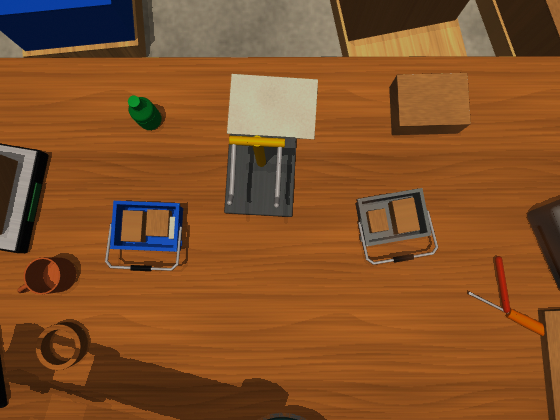

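View pics/scene.png

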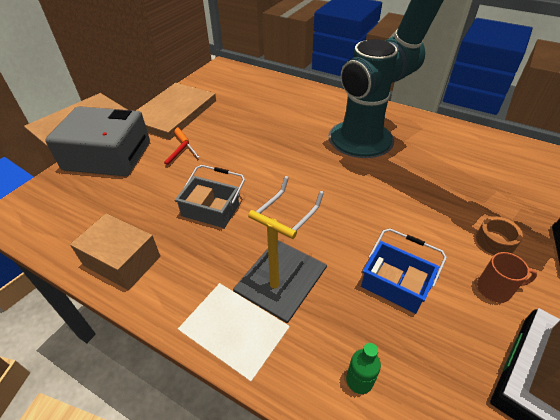

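The top view shows the blue tote at about (146,228), its folded bail with the black grip at (141,268), and the stand with its yellow bar at (257,141) and prong tips at (230,204) and (277,205). The grey tote is at (392,218). The scene view shows the same layout, with nothing between the tote and the stand.

```bash
cat > h.py <<'E'
import numpy as np, cv2
from scipy.spatial.transform import Rotation as R
def pts(c, pos=None, Rm=None):
    """world point per pixel"""
    K=c['intrinsics']; z=c['z_map']; v,u=np.indices(z.shape)
    p=np.stack([(u-K[0,2])/K[0,0]*z,(v-K[1,2])/K[1,1]*z,z],-1)
    if pos is None: pos,Rm=c['position'],R.from_rotvec(c['orientation']).as_matrix()
    return p@Rm.T+pos
def rect(xy):
    return cv2.minAreaRect(np.ascontiguousarray(xy,dtype=np.float32)*1000)
E
python3 - <<'E'
from h import *; import pickle
D=pickle.load(open('d.pkl','rb'))
for n in D:
    c=D[n]; P=pts(c); hsv=cv2.cvtColor(c['image'],cv2.COLOR_BGR2HSV); H,S,V=cv2.split(hsv)
    x,y,z=P[...,0],P[...,1],P[...,2]; ok=c['z_map']>0
    print(n,'table z',np.median(z[ok&(abs(x-.45)<.05)&(abs(y)<.1)]))
    b=(H>105)&(H<130)&(S>150)&ok&(abs(x-.43)<.15)&(abs(y-.3)<.2)&(z>.062)&(z<.08)
    print('blue',b.sum(),rect(P[b][:,:2]),np.percentile(z[b],[5,50,95]))
    near=ok&(abs(y-.3)<.13)&(x>.2)&(x<.5)&(z>.06)
    g=near&(V<50)&(S<120)&(z>.072)
    print('grip',g.sum(),np.median(P[g],0) if g.any() else '', rect(P[g][:,:2]) if g.any() else '')
    s=near&(S<70)&(V>90)&(x<.40); print('wire',s.sum(), np.percentile(P[s],[2,50,98],axis=0).round(3).tolist() if s.any() else '')
    st=ok&(abs(y-.05)<.13)&(x>.4)&(x<.75)&(z>.19)
    yl=st&(H>20)&(H<35)&(S>150); print('bar',yl.sum(),rect(P[yl][:,:2]),np.percentile(z[yl],[5,50,95]))
    pr=st&(S<90); lab=cv2.connectedComponents(pr.astype(np.uint8))[1]
    for i in range(1,lab.max()+1):
        q=P[lab==i]
        if len(q)>25:
            print('prong',len(q),cv2.fitLine(q[:,:2].astype(np.float32),cv2.DIST_HUBER,0,.01,.01).ravel(),'min/max x',q[:,0].min(),q[:,0].max(),np.percentile(q[:,2],[1,20,50,80,99]).round(3), q[np.argsort(q[:,0])[:5]].mean(0))
    bp=ok&(abs(z-.012)<.006)&(V<90)&(S<90)&(abs(y-.05)<.15)&(x>.35)&(x<.75)
    print('base',rect(P[bp][:,:2]) )
E
```

```text
scene table z 0.001217968126291713
blue 519 ((513.544677734375, 303.747802734375), (132.5450897216797, 151.54673767089844), 0.11287721246480942) [0.06361677 0.07062031 0.07321672]
grip 45 [0.44701759 0.3074146  0.08338895] ((446.146240234375, 307.8472900390625), (40.6098518371582, 8.823750495910645), 87.10108184814453)
wire 0 
bar 395 ((691.6331176757812, 47.276893615722656), (107.12201690673828, 22.58526039123535), 83.64273071289062) [0.21594162 0.2427937  0.24559972]
prong 198 [ 0.9983019  -0.05825134  0.619313    0.00790706] min/max x 0.5630845840183194 0.6790973869172952 [0.221 0.226 0.232 0.237 0.252] [0.56390043 0.00940354 0.2508109 ]
prong 221 [ 0.99861956 -0.05252572  0.59493345  0.09908059] min/max x 0.5658733430441462 0.6839362129975273 [0.221 0.226 0.231 0.237 0.252] [0.56971654 0.09951704 0.25047215]
base ((662.2264404296875, 50.30744552612305), (158.65798950195312, 182.7411346435547), 87.0974349975586)
top table z 0.00016597338722657007
blue 573 ((530.9199829101562, 301.9117126464844), (158.00198364257812, 96.02603149414062), 89.60736083984375) [0.0649178  0.0701264  0.07403825]
grip 89 [0.44547034 0.30610534 0.08298416] ((446.15618896484375, 307.955078125), (43.533226013183594, 9.703646659851074), 86.32909393310547)
wire 0 
bar 524 ((691.9480590820312, 47.592857360839844), (107.97774505615234, 20.72855567932129), 87.11262512207031) [0.2356819  0.24251773 0.24650429]
prong 306 [ 0.9984735  -0.05523198  0.6284878   0.09574835] min/max x 0.5678863522459464 0.6867056732355352 [0.221 0.225 0.231 0.237 0.25 ] [0.56858156 0.099676   0.24971604]
prong 309 [ 0.9983574  -0.05729305  0.6227214   0.00634653] min/max x 0.5619753192984392 0.6811527264789385 [0.22  0.225 0.23  0.236 0.251] [0.56267865 0.00936003 0.24867662]
base ((661.310791015625, 49.08183288574219), (157.934814453125, 185.9909210205078), 86.58502960205078)
```

```bash
cat >> h.py <<'E'
from cell import manip, cams, order, inverse_kinematics
def down(yaw):
    """tool z down, tool y (closing) along world x turned by yaw"""
    c,s=np.cos(yaw),np.sin(yaw); y=np.array([c,s,0]); z=np.array([0,0,-1.]); x=np.cross(y,z)
    return R.from_matrix(np.stack([x,y,z],1)).as_rotvec()
def tcp(grip): return np.array(grip,float)-[0,0,.019]
def wrist():
    s=manip.state(); c=cams.capture('wrist'); T=np.eye(4)
    T[:3,:3]=R.from_rotvec(s['tcp_rot']).as_matrix(); T[:3,3]=s['tool_pos']; T=T@np.array(c['T_tool_cam'])
    return c,pts(c,T[:3,3],T[:3,:3])
E
python3 - <<'E'
from h import *
manip.move_pose([.455,.306,.27],down(-.05)); print(manip.state()['clock'],manip.state()['joint_pos'].round(2))
c,P=wrist(); np.savez('w1.npz',im=c['image'],P=P); cv2.imwrite('pics/w1.png',c['image'])
im=c['image']; H,S,V=cv2.split(cv2.cvtColor(im,cv2.COLOR_BGR2HSV)); x,y,z=np.moveaxis(P,-1,0)
b=(H>105)&(H<130)&(S>150)&(z>.064)&(z<.076)&(x>.4)&(x<.65)&(y>.15)&(y<.45); print('rim',b.sum(),rect(P[b][:,:2]))
g=(V<60)&(S<120)&(z>.065)&(z<.1)&(x<.47)&(x>.4)&(abs(y-.306)<.05); print('grip',g.sum(),rect(P[g][:,:2]),np.percentile(z[g],[50,90,98]))
w=(z>.065)&(z<.1)&(x<.46)&(x>.42)&(abs(y-.306)<.06); q=P[w].astype(np.float32); print('bar',w.sum(),cv2.fitLine(q[:,:2].copy(),cv2.DIST_HUBER,0,.01,.01).ravel(),np.median(q,0),q[:,1].min(),q[:,1].max())
E
```

```text
1.7333 [0.55 0.01 1.84 0.   1.3  0.6 ]
rim 0 ((0.0, 0.0), (0.0, 0.0), 0.0)Traceback (most recent call last):
  File "<stdin>", line 6, in <module>
    return _quantile_unchecked(
        a, q, axis, out, overwrite_input, method, keepdims, weights)
    return _ureduce(a,
                    func=_quantile_ureduce_func,
    ...<5 lines>...
                    overwrite_input=overwrite_input,
                    method=method)
    r = func(a, **kwargs)
    result = _quantile(arr,
                       quantiles=q,
    ...<2 lines>...
                       out=out,
                       weights=wgt)
    slices_having_nans = np.isnan(arr[-1, ...])
                                  ~~~^^^^^^^^^
IndexError: index -1 is out of bounds for axis 0 with size 0
```

View pics/w1.png

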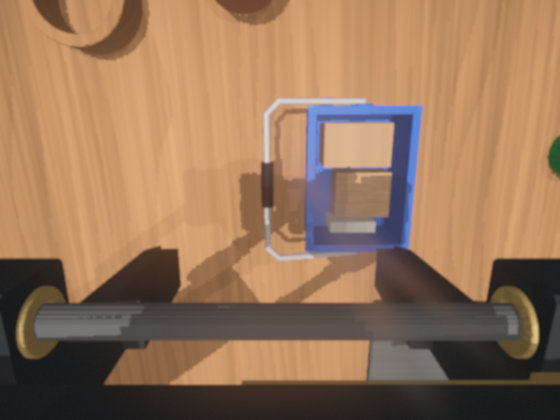

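The wrist view shows the tote rim from (305,105) to (420,250) and the grip at (267,184). The bail's side arms end at rows 101 and 257. The rim mask came back empty, so I'm checking the frame transform.

```bash
python3 - <<'E'
from h import *
s=manip.state(); c,P=wrist(); print(np.array(c['T_tool_cam']).round(4)); print(c['intrinsics']); print(s['tool_pos'],s['tcp_rot'])
for uv in [(267,184),(267,130),(310,180),(415,180),(230,300),(480,50)]:
    print(uv,c['z_map'][uv[1],uv[0]],P[uv[1],uv[0]].round(3),cv2.cvtColor(c['image'],cv2.COLOR_BGR2HSV)[uv[1],uv[0]])
E
```

```text
[[ 3.000e-04 -9.658e-01 -2.591e-01  6.440e-02]
 [ 1.000e+00  5.000e-04 -4.000e-04  3.000e-04]
 [ 5.000e-04 -2.591e-01  9.658e-01 -1.459e-01]
 [ 0.000e+00  0.000e+00  0.000e+00  1.000e+00]]
[[351.59045984   0.         277.14872747]
 [  0.         351.59045984 208.90791218]
 [  0.           0.           1.        ]]
[0.45460805 0.30692618 0.26986856] [-2.27415533e+00 -2.16687544e+00  7.71675049e-05]
(267, 184) 0.33775142 [0.445 0.307 0.083] [ 9 75 82]
(267, 130) 0.32690057 [0.448 0.358 0.081] [  9  15 216]
(310, 180) 0.35046634 [0.487 0.307 0.07 ] [117  86 186]
(415, 180) 0.3498812 [0.592 0.302 0.07 ] [141  46 177]
(230, 300) 0.46235242 [0.384 0.139 0.   ] [ 13 128 143]
(480, 50) 0.38391072 [ 0.682  0.429 -0.   ] [ 14 123 195]
```

```bash
python3 - <<'E'
from h import *
d=np.load('w1.npz'); P=d['P']; x,y,z=np.moveaxis(P,-1,0)
H,S,V=cv2.split(cv2.cvtColor(d['im'],cv2.COLOR_BGR2HSV))
b=(H>105)&(H<150)&(S>40)&(z>.066)&(z<.074)&(x>.47)&(x<.62)&(y>.2)&(y<.42)
b=cv2.morphologyEx(b.astype(np.uint8),cv2.MORPH_OPEN,np.ones((3,3)))>0
print('rim',b.sum(),rect(P[b][:,:2]))
for lo,hi,n in((.47,.5,'front'),(.575,.62,'back')):
    q=P[b&(x>lo)&(x<hi)&(abs(y-.303)<.05)][:,:2].astype(np.float32); print(n,cv2.fitLine(q.copy(),cv2.DIST_HUBER,0,.01,.01).ravel(),np.percentile(q[:,0],[2,98]))
w=(z>.068)&(z<.1)&(x<.465)&(x>.425)&(abs(y-.306)<.06)
q=P[w].astype(np.float32); print('bar',w.sum(),cv2.fitLine(q[:,:2].copy(),cv2.DIST_HUBER,0,.01,.01).ravel(),np.median(q,0))
g=w&(V<130); q=P[g]; print('grip',g.sum(),rect(q[:,:2]),np.percentile(q[:,2],[50,90,98]))
E
```

```text
rim 4030 ((538.4970703125, 302.9147644042969), (149.81671142578125, 108.83198547363281), 87.59600067138672)
front [0.04484706 0.9989939  0.48814088 0.30459005] [0.48282418 0.4931969 ]
back [0.04274158 0.99908614 0.58779925 0.30488464] [0.58271819 0.59336818]
bar 1028 [0.04425911 0.9990201  0.44518408 0.3081305 ] [0.44518185 0.30910015 0.08115615]
grip 533 ((444.81976318359375, 304.9443664550781), (45.093353271484375, 11.696104049682617), 87.07080078125) [0.08268982 0.08404725 0.08473552]
```

Tote centre is (0.538, 0.303) with yaw -0.044, and the grip is at (0.445, 0.307, 0.0775). Next I grasp the sleeve lightly and swing the bail along its arc.

```bash
cat >> h.py <<'E'
TC=np.array([.5383,.3030]); TY=-.044; EX=np.array([np.cos(TY),np.sin(TY)])
def arc(phi): return np.array([*(TC-.095*np.cos(phi)*EX), .060+.095*np.sin(phi)])
def rep(n=''):
    s=manip.state(); print(n,round(s['clock'],2),s['tool_pos'].round(4),'F',s['contact_force'].round(1),'w',round(s['gripper_width'],4),'gf',round(s['grasp_force'],1))
    return s
E
python3 - <<'E'
from h import *
g=arc(.185); g[:2]=[.4449,.307]
manip.set_gripper(.026,4)
manip.move_pose(tcp(g+[0,0,.06]),down(TY)); rep('above')
manip.move_linear(tcp(g),.08); rep('at')
manip.set_gripper(0,4); s=rep('grip')
for phi in np.linspace(.185,np.pi/2,12)[1:]:
    manip.move_linear(tcp(arc(phi)),.08); s=rep(f'{phi:.2f}')
    if np.linalg.norm(s['contact_force'])>12 or s['gripper_width']<.008: print('STOP'); break
E
```

```text
above 3.5 [0.4457 0.3075 0.1194] F [ 0.9 -0.4  0.6] w 0.026 gf 0.0
at 4.4 [0.4452 0.3072 0.0586] F [ 0.7 -1.1  0.3] w 0.0258 gf 0.0
grip 4.77 [0.4452 0.3073 0.0589] F [-0.9  1.2  0.3] w 0.0114 gf 3.9
0.31 5.07 [0.4485 0.3074 0.071 ] F [ 0.4 -0.4 -0.2] w 0.011 gf 3.9
0.44 5.37 [0.453  0.3071 0.0821] F [ 0.1  1.  -0.1] w 0.0115 gf 3.9
0.56 5.67 [0.4588 0.3068 0.0925] F [ 0.6  1.5 -0.5] w 0.0109 gf 3.9
0.69 5.97 [0.4659 0.3065 0.1021] F [ 0.1 -0.9 -0.9] w 0.0106 gf 4.0
0.81 6.27 [0.4741 0.3061 0.1108] F [ 0.7  0.3 -1.2] w 0.0101 gf 4.0
0.94 6.57 [0.4831 0.3057 0.1183] F [-0.5  0.7 -0.8] w 0.0096 gf 4.0
1.07 6.87 [0.4933 0.3052 0.1247] F [ 0.8 -0.1 -0.4] w 0.0101 gf 4.0
1.19 7.17 [0.5041 0.3046 0.1297] F [ 0.8  0.5 -0.2] w 0.0104 gf 4.0
1.32 7.47 [0.5148 0.3037 0.1326] F [ 0.3  0.3 -5. ] w 0.0102 gf 4.3
1.44 7.77 [0.5268 0.3033 0.135 ] F [-0.7 -0.8 -3.5] w 0.0104 gf 4.3
1.57 8.07 [0.539  0.303  0.1359] F [ 0.5  0.1 -4.8] w 0.0107 gf 4.3
```

```bash
python3 - <<'E'
from h import *
p=tcp(arc(np.pi/2))
manip.move_linear(p-[0,0,.002],.05); rep('low')
manip.set_gripper(.03); rep('open')
manip.move_linear(p+[0,0,.13],.12); manip.dwell(.4); rep('up')
c,P=wrist(); cv2.imwrite('pics/w2.png',c['image']); np.savez('w2.npz',im=c['image'],P=P)
x,y,z=np.moveaxis(P,-1,0); w=(z>.13)&(z<.18)&(abs(y-.303)<.075)&(abs(x-.538)<.06)
q=P[w].astype(np.float32); print('bar',w.sum(),cv2.fitLine(q[:,:2].copy(),cv2.DIST_HUBER,0,.01,.01).ravel(),np.median(q,0),np.percentile(q,[5,95],axis=0).round(4))
V=c['image'].max(-1); g=w&(V<130); print('grip',g.sum(),rect(P[g][:,:2]),np.percentile(P[g][:,2],[50,90,98]))
H,S,V=cv2.split(cv2.cvtColor(c['image'],cv2.COLOR_BGR2HSV))
b=(H>105)&(H<150)&(S>40)&(z>.066)&(z<.074)&(x>.47)&(x<.62)&(y>.2)&(y<.42)
for lo,hi,n in((.47,.5,'front'),(.575,.62,'back')):
    q=P[b&(x>lo)&(x<hi)&(abs(y-.303)<.05)][:,:2].astype(np.float32)
    if len(q)>20: print(n,cv2.fitLine(q.copy(),cv2.DIST_HUBER,0,.01,.01).ravel(),np.percentile(q[:,0],[2,98]))
E
```

```text
low 8.32 [0.5386 0.303  0.1345] F [ 0.4 -1.2 -1.3] w 0.0109 gf 4.0
open 8.79 [0.5383 0.3032 0.1342] F [-0.4 -0.1 -0.2] w 0.0302 gf 0.0
up 10.44 [0.5382 0.303  0.2657] F [-1.   0.4  0.2] w 0.0301 gf 0.0
bar 1930 [0.04598779 0.998942   0.53943497 0.30904996] [0.53951365 0.30879426 0.15796535] [[0.5343 0.2436 0.1538]
 [0.5442 0.3704 0.1612]]
grip 863 ((538.8848876953125, 300.0130615234375), (46.18259811401367, 10.677644729614258), 87.54186248779297) [0.15995245 0.161253   0.16184191]
front [0.04417706 0.99902374 0.48739508 0.30509147] [0.48225056 0.4925559 ]
back [0.04787839 0.99885315 0.586876   0.30577084] [0.58181663 0.5922789 ]
```

View pics/w2.png

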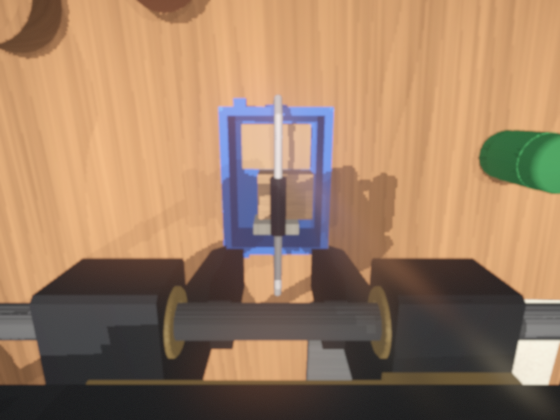

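The wrist view shows the bail standing alone over the tote, with the bar vertical at column 278 from (278,97) to (278,293) and the grip at (278,205). It is about 2 mm past the tote centre, so it is upright. Next I regrip firmly, lift, carry to the front of the prongs and check before hooking.

```bash
cat >> h.py <<'E'
SY=-.056; U=np.array([np.cos(SY),np.sin(SY)]); S0=np.array([.5945,.0529])
def seat(dx,z): return np.array([*(S0+dx*U),z])
E
python3 - <<'E'
from h import *
manip.move_linear(tcp([.5388,.303,.155]),.12); rep('at')
manip.set_gripper(0,40); rep('grip')
manip.move_linear(tcp([.5388,.303,.175]),.04); s=rep('lift')
assert s['gripper_width']>.007 and s['contact_force'][2]<-2
manip.move_linear(tcp([.5388,.303,.285]),.12); rep('up')
manip.move_linear(tcp(seat(-.095,.285)),.12,down(SY)); manip.dwell(.8); rep('front')
c,P=wrist(); cv2.imwrite('pics/w3.png',c['image']); np.savez('w3.npz',im=c['image'],P=P)
c=cams.capture('scene'); cv2.imwrite('pics/s3.png',c['image'][100:350,200:500])
x,y,z=np.moveaxis(P,-1,0); m=(x>.55)&(z>.2)&(z<.26)&(y>-.03)&(y<.13)
lab=cv2.connectedComponents(m.astype(np.uint8))[1]
for i in range(1,lab.max()+1):
    q=P[lab==i]
    if len(q)>60: print(len(q),q.mean(0).round(4),np.percentile(q,[2,98],axis=0).round(4).tolist())
q=P[(abs(x-.5)<.02)&(z>.26)&(z<.31)&(abs(y-.058)<.09)]; print('bar',len(q),np.percentile(q,[2,50,98],axis=0).round(4).tolist())
E
```

```text
at 11.72 [0.5396 0.3034 0.1371] F [-0.5 -0.9 -0.4] w 0.0301 gf 0.0
grip 12.17 [0.5392 0.3032 0.1368] F [-0.2  0.3  3.8] w 0.01 gf 39.6
lift 12.82 [0.5387 0.303  0.1559] F [-0.2  0.3 -4.8] w 0.0101 gf 40.2
up 13.88 [0.5382 0.3027 0.2647] F [-0.  -0.  -4.4] w 0.0101 gf 40.2
front 16.9 [0.4997 0.0582 0.266 ] F [-0.4  0.3 -5.5] w 0.0102 gf 40.1
2781 [0.6101 0.0955 0.2299] [[0.5669, 0.0893, 0.2217], [0.6461, 0.1014, 0.2505]]
115 [0.6235 0.0088 0.2235] [[0.6141, 0.0079, 0.2208], [0.6377, 0.0098, 0.2255]]
bar 8633 [[0.4835, 0.0203, 0.2705], [0.5017, 0.0665, 0.2872], [0.5175, 0.1318, 0.3087]]
```

View pics/w3.png

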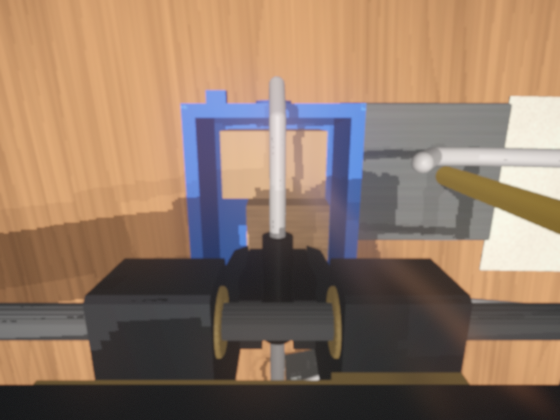

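View pics/s3.png

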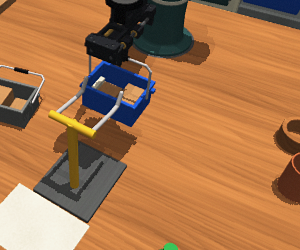

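The wrist view shows the bail's bar in the fingers at column 278 and the left prong tip at (425,161), clear ahead of the bar. The scene crop shows the tote level in front of and below the prongs. I go forward over the tips and lower with force monitoring.

```bash
python3 - <<'E'
from h import *
manip.move_linear(tcp(seat(0,.285)),.08); manip.dwell(.6); rep('over')
manip.move_linear(tcp(seat(0,.240)),.06); rep('240')
for z in np.arange(.236,.2199,-.002):
    manip.move_linear(tcp(seat(0,z)),.03); manip.dwell(.15); s=rep(f'{z:.3f}')
    if s['contact_force'][2]>0: break
c=cams.capture('top'); cv2.imwrite('pics/t4.png',cv2.resize(c['image'][110:290,180:360],None,fx=3,fy=3))
E
```

```text
over 18.94 [0.5945 0.0529 0.266 ] F [-0.4  0.4 -5.5] w 0.0101 gf 39.9
240 19.84 [0.5949 0.0529 0.2214] F [ 1.2 -0.8 -4.2] w 0.0099 gf 39.9
0.236 20.27 [0.5946 0.0529 0.2172] F [ 0.2  1.1 -3.9] w 0.0101 gf 40.1
0.234 20.68 [0.5945 0.0529 0.215 ] F [-0.2  0.2 -4.5] w 0.0099 gf 40.4
0.232 21.07 [0.5945 0.0529 0.213 ] F [-0.  -0.2 -4.3] w 0.0103 gf 40.1
0.230 21.48 [0.5945 0.0529 0.211 ] F [-0.3  0.1 -5. ] w 0.0101 gf 39.9
0.228 21.88 [0.5949 0.0529 0.2096] F [ 0.3 -0.5 -0.2] w 0.0104 gf 39.9
0.226 22.27 [0.595  0.0529 0.2093] F [-2.5  0.6  6.1] w 0.0105 gf 39.2
```

View pics/t4.png

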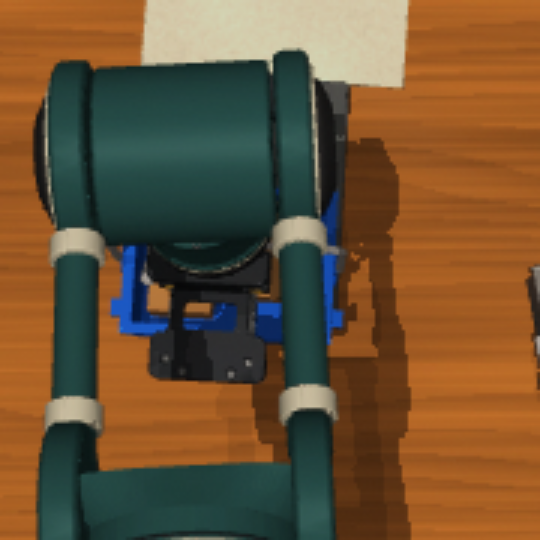

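The top view is mostly hidden by the arm, but the tote's front rim is visible below the gripper at about (230,325). The weight came off at z = 0.228, the expected seat height. I ease off the push, release and back away.

```bash
python3 - <<'E'
from h import *
manip.move_linear(tcp(seat(0,.2275)),.03); manip.dwell(.2); rep()
manip.set_gripper(.03); manip.dwell(1); rep('open')
manip.move_linear(tcp(seat(0,.36)),.08); rep('up')
manip.move_pose([.42,.30,.35],down(SY)); manip.dwell(1); rep('away')
import pickle
Pz=[]
for n in('top','scene'):
    c=cams.capture(n); P=pts(c); x,y,z=np.moveaxis(P,-1,0)
    if n=='top': a=cv2.resize(c['image'][110:290,180:360],(400,400))
    else: b=cv2.resize(c['image'][120:340,190:410],(400,400))
    H,S,V=cv2.split(cv2.cvtColor(c['image'],cv2.COLOR_BGR2HSV))
    m=(H>105)&(H<130)&(S>150)&(x>.45)&(x<.7)&(abs(y-.053)<.12)&(z>.10)&(z<.2)
    q=P[m&(z>.135)&(z<.152)]; A=np.c_[q[:,:2]-S0,np.ones(len(q))]; print(n,len(q),rect(q[:,:2]),'plane slopes',np.linalg.lstsq(A,q[:,2],rcond=None)[0].round(4))
    g=(V<60)&(z>.222)&(z<.245)&(abs(x-.59)<.03)&(abs(y-.053)<.04); print('grip',g.sum(),np.median(P[g],0) if g.any() else '')
cv2.imwrite('pics/end.png',np.hstack([a,b]))
E
```

```text
22.77 [0.595  0.0529 0.2093] F [-2.1  0.2  5.9] w 0.0105 gf 39.3
open 24.25 [0.5945 0.0529 0.2085] F [0.3 0.4 0.1] w 0.0304 gf 0.0
up 26.06 [0.5942 0.0529 0.3403] F [ 0.1 -0.8 -0.6] w 0.0299 gf 0.0
away 28.22 [0.42 0.3  0.35] F [ 1.1 -0.3 -0.7] w 0.0299 gf 0.0
top 866 ((594.7783813476562, 54.21571350097656), (158.9761962890625, 108.75), 86.82268524169922) plane slopes [-0.0081 -0.0022  0.1426]
grip 140 [0.59498621 0.0525475  0.23241985]
scene 634 ((593.8005981445312, 55.705169677734375), (155.28005981445312, 110.49868774414062), 87.11331939697266) plane slopes [-0.0025  0.001   0.1419]
grip 93 [0.59852356 0.05354629 0.23287802]
```

View pics/end.png

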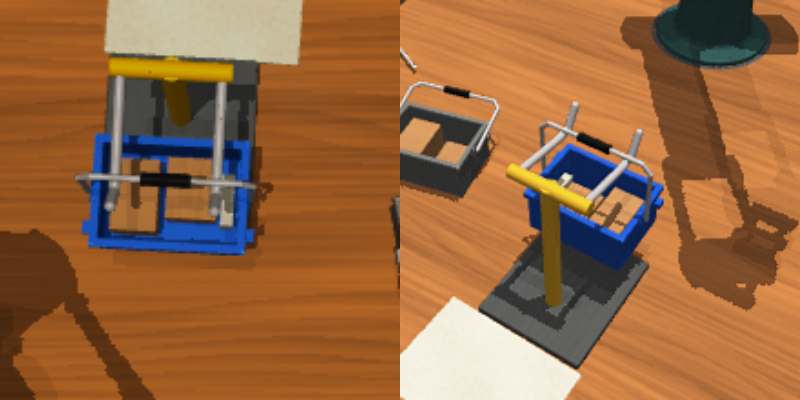

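The final view shows the bail across both prongs, with the grip at (165,180) in the left half. The tote hangs level (slopes under 0.01), and the grip is at the seat (0.595, 0.053). The robot is clear, so I'm handing it in.

```bash
python3 - <<'E'
from h import *
manip.dwell(1); print(order.close_job()); rep()
E
```

```text
the job is handed in; nothing more can be done
None
the job is handed in; nothing more can be done
```

The job is handed in: the blue tote's bail was swung upright and stood by itself on the table, and the tote now hangs level and at rest on both prongs, at about 29 s of the 64 s allowed, with the grey tote untouched.

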